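# Clamp the blue clip-top canister

### The arm

A 6-joint arm with a two-finger parallel gripper is mounted at the origin on the work surface. World frame = base frame: x ahead of the robot, y to its left, z up, the work surface at z = 0. Lengths are in mm, angles in rad, forces in N, time in s.
With the tool pointing down it reaches from about 350 to 875 mm from the base axis. Payload 4.2 kg.
Tool frame: the origin (TCP) lies on the centre line of the jaws, within the pads' length; the fingertips stand 8 mm ahead of it and the grasp point (between the pads) lies 11 mm behind it; z points along the fingers, y is the line along which they close (so a half turn about z gives the same grasp; the last joint's range is limited). The gripper opens to 85 mm and grips with 20 to 120 N. Pads are 22 mm wide; open, the fingers measure 114 mm over their backs; the gripper's body (76 mm by 85 mm) begins 54 mm behind the grasp point. The pads swing forward as they close: fully open they stand 13 mm farther back than shut.
Start: joints at [-1.039, 0.385, 0.008, 0, -1.194, -0.259], TCP at [168.41, -601.862, 239.312] pointing down, gripper open.
Joint ranges: [-3.14, 3.14], [-1.21, 2.06], [-1.07, 1.41], [-3.16, 2.05], [-2.99, -0.16], [-3.1, 3.1]. Speed limits (rad/s): [2.79, 2.79, 3.14, 3.14, 3.14, 3.14].

### API

Orientations are given as a unit quaternion [w, x, y, z].
In Python, from rig import arm, camrig gives the robot as it stands (arm), with the cameras (camrig).
- The arm moves only by the tool drive_effector, called after "Emit:" in YAML: its name, and indented under it one key for each argument. Schema: {"type":"object","properties":{"increments":{"type":"array","items":{"type":"array","items":{"type":"array","items":{"type":"number"},"minItems":7,"maxItems":7},"minItems":1,"maxItems":12},"minItems":1,"maxItems":1},"grip_n":{"type":"number"},"only":{"type":"string"},"quiet":{"type":"boolean"},"lines":{"type":"string"}},"required":["increments"],"additionalProperties":false}. increments is a list that holds a single list of rows (three levels of brackets), with 1 to 12 rows, each of 7 numbers: the finger opening in mm, then dx, dy, dz in cm, then a rotation vector rx, ry, rz in rad; each row is the pose to reach, as a shift and turn from the pose commanded when the call began, along the tool's axes at that moment; what a row does not reach only later rows make up. A row lasts 1/8 s, in which the tool goes at most 62.5 mm and 0.188 rad, less where a joint would pass 70% of its speed; a pose out of reach is approached as far as the arm can. The fingers move at their own pace and stop on an object; grip_n is the grip in N (left out, the last holds). Time passes only in rows, so rows that do not move let the fingers close. The tool returns the time, the measured TCP pose, the force, the opening and the grip force at its end. only (a regular expression) keeps the lines of the reply that match it, lines (a string "A,B") keeps lines A to B, and quiet returns only ok. Input that does not fit is refused with a message, and nothing moves.
- arm.observe(): the state, without advancing time (a new reading comes with each control period).
- camrig.get_image(name): name is "scene" or "top"; returns a dict with "color" (480x640x3 uint8, red, green, blue), "K" (3x3 intrinsics, pixels), "R" (3x3) and "t" (3): a world point X has camera coordinates R X + t. Camera axes: x right, y down, z forward; pixel columns grow to the right and rows downward; lengths in mm; the calibration is good to about 2 mm. A picture is of the moment at which its call begins. There is no depth.
- arm.hand_in(): hands the job in; it is judged then, once.
The state is a dict: "time_s": time; "joint_positions": joint angles; "joint_velocities": joint speeds; "joint_efforts": joint torques, N m; "tool_pos": TCP position; "tool_rot": TCP orientation; "force": force on the tool from outside, world axes, zero at the start; "torque": the same for the moment, N m; "width": finger opening in mm; "finger_force": force on a finger pad.
Only numpy, scipy, OpenCV 4.12 (cv2) and the standard library are available. Lean on these libraries where they do the work, as an engineer would, in place of code of your own. Each camera call takes 0.05 s, during which the arm holds its last target. There are 200 camera calls.

### The job

Clamp the lid of the blue-lidded canister: swing its wire bail by the red grip up over the top of the lid, past dead centre, until it snaps fully home on the far side, then let go. Leave the bail of the green-lidded canister as it is.

Things in the scene. Friction and masses are not known exactly. Their poses are not given: they have to be found in the camera images.
- blue_canister: clear 78 mm square canister, white tablets, BLUE 82 mm square lid already on (top 134 mm up), in a 110 mm wooden foot fixed to the worktop. Origin: centre of the foot's underside; z up. Two lugs on the lid at y -32 and +32 mm (10 mm wide, up to 163 mm high, x -30 to +48) leave a 54 mm gap for fingers. The open bail leans out to its -x side (roughly to the robot) and closes over the top to +x.
- blue_bail (a joint): angle of the blue canister's U-shaped wire bail, rad, about its y axis at x = 0, z = 70 mm: 0 level towards -x, 1.57 upright, 1.97 home (stop; bar 37 mm to +x of centre, 157 mm high). Starts 0.2 to 0.6. Friction (about 1 N at the bar) holds it while open; from about 0.8 a spring resists (up to 5 N at the bar), dead centre is 1.62, past it the spring drives it home and holds it.
- blue_grip (a point): middle of the blue canister's bail cross bar: red round sleeve 12 mm thick, 40 mm long, parallel to the canister's y, free to turn between fingers. Bail legs 100 mm apart over all. At joint angle q it lies at x = -95 cos q, z = 70 + 95 sin q mm in the canister's frame. 30 mm or more is free between it and the lid at the start; open fingers only about 45 mm to go down over it.
- green_grip (a point): middle of the same red grip on the second canister, alike in size and shape but with a GREEN lid and yellow tablets, its bail open too. Not to be moved.

How it is judged (in metres and radians):
At the end, for the whole second after the job is handed in: the blue canister's bail is past dead centre and home (joint above 1.8 rad, within 10 degrees of its stop at 1.97) and at rest, and the green canister's grip is within 20 mm of where it started (value of joint blue_bail above 1.8 rad and velocity of joint blue_bail between -0.1 and 0.1 rad/s and distance of green_grip from where it was at the start of the episode below 0.02 m); the robot touches nothing.
It fails at once if the green canister's bail is moved more than 20 mm (distance of green_grip from where it was at the start of the episode above 0.02 m).
It also fails if it takes over 35 s, if anything falls off the work surface, if the arm or the gripper's body presses on something with over 40 N, if the wrist force passes 120 N, or if a joint passes its speed limit or range.

## Working session

There is one attempt and no reset: what is moved stays moved. The work goes in short steps, Python scripts to look and compute and a tool call to move; the robot and the scene stay as the last step left them, time stands still between calls to the robot, and variables do not carry over. Pictures are saved under pics/ and viewed, at most 10 in all, crops included, and the job is handed in when it is done.

```bash
ls; mkdir -p pics
```

Run:
```python
from rig import arm, camrig
import cv2
for n in("scene","top"):
    d=camrig.get_image(n); cv2.imwrite(f"pics/{n}0.png",d["color"][:,:,::-1]); print(n,d["K"],d["R"],d["t"])
print(arm.observe())
```

```text
pics
rig.py
scene [[619.92223263   0.         318.55732978]
 [  0.         619.92223263 250.35566707]
 [  0.           0.           1.        ]] [[ 0.17062151  0.98532673 -0.00442027]
 [ 0.68585197 -0.12198227 -0.71744505]
 [-0.70745698  0.1193799  -0.69660108]] [ -56.05732234 -302.01752972 1412.99283979]
top [[592.7570345    0.         323.1916208 ]
 [  0.         592.7570345  233.47196567]
 [  0.           0.           1.        ]] [[-2.79818944e-02 -9.99608375e-01  3.32678851e-04]
 [-9.91268111e-01  2.77055214e-02 -1.28918332e-01]
 [ 1.28858628e-01 -3.93715310e-03 -9.91655158e-01]] [-21.31712498 539.04143251 867.61511801]
{'time_s': 0.1, 'joint_positions': array([-1.03940280e+00,  3.85484795e-01,  6.76581784e-03, -3.95788800e-04,
       -1.19401171e+00, -2.58576459e-01]), 'joint_velocities': array([-0.00035095, -0.00119198,  0.00271247,  0.00326575,  0.00201505,
       -0.00077744]), 'joint_efforts': array([-6.61703671e-04, -3.93319809e+01,  1.88928473e+01,  4.19791415e+00,
       -2.55264225e-03,  3.02236050e-07]), 'tool_pos': array([ 168.26144507, -601.40259246,  238.33498333]), 'tool_rot': array([-2.02385521e-04, -1.35913516e-01,  9.90720216e-01,  9.63487153e-04]), 'force': array([ 0.12525786, -0.13652121,  0.12176239]), 'torque': array([ 0.00946896,  0.0629092 , -0.0333877 ]), 'finger_force': 0.0, 'width': 85.89461738692023}
```

View pics/scene0.png

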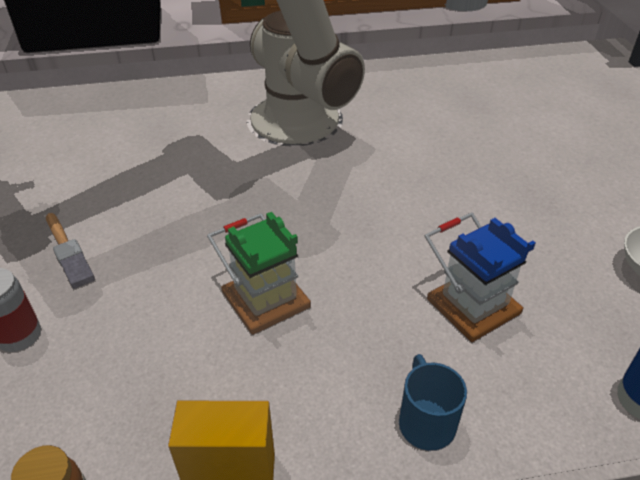

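View pics/top0.png

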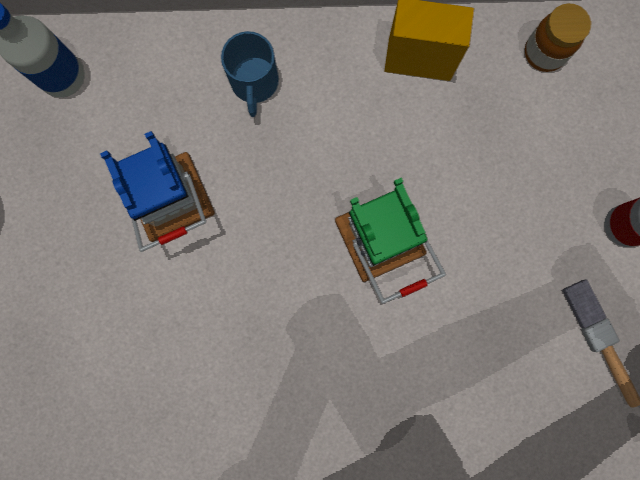

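The scene view shows the blue lid at about (488,250) with its grip at (450,224). In the top view they're at (152,178) and (173,236). The green canister sits to the robot's right, with its grip at (236,224) in scene and (413,288) in top.

Create h.py:
```python
from rig import arm, camrig
import cv2, numpy as np
def comps(d,lo,hi,red=False,amin=30):
    hsv=cv2.cvtColor(d["color"],cv2.COLOR_RGB2HSV)
    m=cv2.inRange(hsv,lo,hi)
    if red: m|=cv2.inRange(hsv,(172,lo[1],lo[2]),(180,255,255))
    n,l,s,c=cv2.connectedComponentsWithStats(m)
    return [((l==i).astype(np.uint8),c[i],s[i,4]) for i in range(1,n) if s[i,4]>amin]
def ray(d,p):
    r=d["R"].T@np.linalg.inv(d["K"])@np.array([p[0],p[1],1.]); return -d["R"].T@d["t"],r/np.linalg.norm(r)
def plane(d,p,z):
    o,r=ray(d,p); return o+r*(z-o[2])/r[2]
def tri(ds,ps):
    A=np.zeros((3,3));b=np.zeros(3);R=[]
    for d,p in zip(ds,ps):
        o,r=ray(d,p);P=np.eye(3)-np.outer(r,r);A+=P;b+=P@o;R.append((o,r))
    X=np.linalg.solve(A,b); return X,[round(float(np.linalg.norm((np.eye(3)-np.outer(r,r))@(X-o))),2) for o,r in R]
def ends(m):
    (c,s,a)=cv2.minAreaRect(cv2.findContours(m,0,1)[0][0]); B=cv2.boxPoints((c,s,a))
    e=[(B[i]+B[(i+1)%4])/2 for i in range(4)]
    k=0 if np.linalg.norm(e[0]-e[2])>np.linalg.norm(e[1]-e[3]) else 1
    return e[k],e[k+2]
def grip(ds,guess):
    C=[];E=[]
    for d,g in zip(ds,guess):
        cs=comps(d,(0,130,80),(7,255,255),True); m,c,a=min(cs,key=lambda q:np.hypot(*(q[1]-g)))
        C.append(c); E.append(sorted(ends(m),key=lambda p:p[0]))
    X,r=tri(ds,C); a=tri(ds,[e[0] for e in E])[0]; b=tri(ds,[e[1] for e in E])[0]
    return X,r,a,b,E
```

Run:
```python
from h import *
np.set_printoptions(precision=1,suppress=True)
ds=[camrig.get_image(n) for n in("scene","top")]
for name,g in(("blue",[(450,224),(173,236)]),("green",[(236,224),(413,288)])):
    X,r,a,b,E=grip(ds,g); print(name,X,r,a,b,np.linalg.norm(a-b))
    u=a-b; p=[plane(ds[1],e,X[2]) for e in E[1]]; v=p[0]-p[1]
    yaw=np.degrees([np.arctan2(u[1],u[0]),np.arctan2(v[1],v[0])])-90; print("yaw deg",yaw)
    q=np.arcsin((X[2]-70)/95)
    for y in yaw: print("q",q,"centre",X[:2]+95*np.cos(q)*np.array([np.cos(np.radians(y)),np.sin(np.radians(y))]))
m=max(comps(ds[1],(105,150,60),(125,255,255)),key=lambda c:c[2]*(np.hypot(*(c[1]-(152,178)))<40))[0]
k=cv2.morphologyEx(m,cv2.MORPH_OPEN,np.ones((25,25)))
R=cv2.minAreaRect(cv2.findContours(k,0,1)[0][0]);print(R)
B=[plane(ds[1],p,134)[:2] for p in cv2.boxPoints(R)];print(np.array(B),np.mean(B,0))
```

```text
blue [531.5 174.3 115.7] [0.82, 0.82] [522.3 180.1 101.6] [541.3 167.9 131.8] 37.73108010618905
yaw deg [57.3 23.1]
q 0.5021601947263873 centre [576.5 244.4]
q 0.5021601947263873 centre [608.1 207. ]
green [ 450.7 -158.4   97.3] [1.52, 1.52] [ 441.9 -160.3   78.6] [ 459.8 -157.4  115.1] 40.80457812326463
yaw deg [-260.8   22.6]
q 0.29154480912949265 centre [436.  -68.6]
q 0.29154480912949265 centre [ 534.7 -123.5]
((149.5, 179.5), (53.0, 49.0), 90.0)
[[644.8 233.9]
 [642.9 166.4]
 [568.8 166.1]
 [570.6 232.8]] [606.8 199.8]
```

Add to h.py:
```python
from scipy.spatial.transform import Rotation as Rot
np.set_printoptions(precision=3,suppress=True)
def target(yaw,tilt):
    """tool y = -canister x side; tilt leans the fingers towards +x going down"""
    cx=np.array([np.cos(yaw),np.sin(yaw),0]); ez=np.array([0,0,1.])
    z=np.sin(tilt)*cx-np.cos(tilt)*ez; y=-(np.cos(tilt)*cx+np.sin(tilt)*ez)
    return np.column_stack([np.cross(y,z),y,z])
def rel(p,R,p0=None,R0=None):
    if p0 is None:
        s=arm.observe(); p0=s["tool_pos"]; q=s["tool_rot"]; R0=Rot.from_quat([*q[1:],q[0]]).as_matrix()
    return np.r_[R0.T@(np.asarray(p)-p0),Rot.from_matrix(R0.T@R).as_rotvec()]
```

Run:
```python
from h import *
ds=[camrig.get_image(n) for n in("scene","top")]
for name,g in(("blue",[(450,224),(173,236)]),("green",[(236,224),(413,288)])):
    X,r,_,_,E=grip(ds,g)
    a=tri(ds,[E[0][1],E[1][0]])[0]; b=tri(ds,[E[0][0],E[1][1]])[0]; u=a-b; print(name,X,a,b,np.linalg.norm(u))
    yaw=np.arctan2(u[1],u[0])-np.pi/2; q=np.arcsin((X[2]-70)/95)
    print("yaw",yaw,"q",q,"C",X[:2]+95*np.cos(q)*np.array([np.cos(yaw),np.sin(yaw)]))
# lid edges in top view: yaw from lid front edge
m=max(comps(ds[1],(105,150,60),(125,255,255)),key=lambda c:c[2]*(np.hypot(*(c[1]-(152,178)))<40))[0]
e=cv2.Canny(m*255,50,150)
for l in cv2.HoughLinesP(e,1,np.pi/360,15,minLineLength=18,maxLineGap=3)[:,0]:
    p,q=plane(ds[1],l[:2],134),plane(ds[1],l[2:],134); v=q-p
    print(l,"ang deg",np.degrees(np.arctan2(v[1],v[0]))%90)
yaw=np.radians(23); p=np.array([531.5,174.3,115.7])
print(rel([420,130,260],target(yaw,0.0)))
cv2.imwrite("pics/crop.png",cv2.resize(ds[1]["color"][110:270,80:240,::-1],None,fx=3.5,fy=3.5,interpolation=2))
```

```text
blue [531.495 174.222 115.714] [523.742 192.944 115.893] [539.215 155.837 116.102] 40.204484027592834
yaw 0.39506151477207374 q 0.5020205110472821 C [608.359 206.273]
green [ 450.628 -158.339   97.264] [ 442.788 -140.757   95.318] [ 458.117 -177.105   96.519] 39.46618674264594
yaw 0.3990970108223273 q 0.2910865323449545 C [ 534.48  -122.977]
[114 163 150 147] ang deg 23.33439797598558
[157 143 171 175] ang deg 23.163336223754982
[134 218 184 196] ang deg 22.79665174837463
[164 145 184 190] ang deg 23.418961869303985
[103 156 112 177] ang deg 23.3643353387518
[113 185 130 217] ang deg 27.944818892398047
[159 143 170 168] ang deg 23.257532375287184
[116 163 127 187] ang deg 24.617140474954113
[111 156 120 176] ang deg 24.259429110171254
[-439.445  636.881  -20.614    0.001    0.001   -1.699]
```

View pics/crop.png

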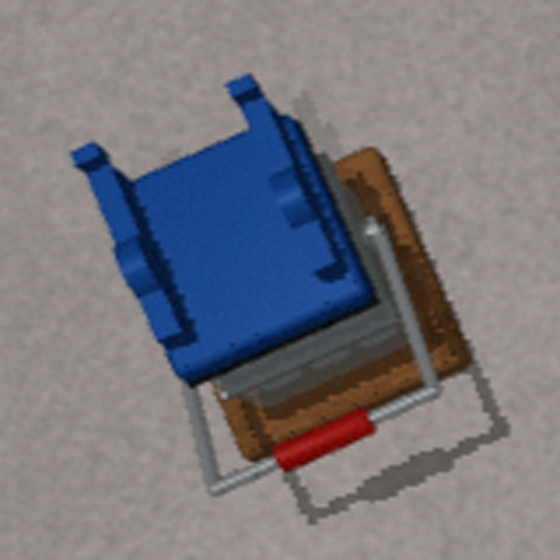

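The crop shows the blue lid and its two lugs, with the bail bar to the lower right and the sleeve centred at about (325,438) in the crop. Yaw is about 0.405, q about 0.50, and the canister centre about (608,206).

The manual's scale: shifts go in cm. Converting my numbers, 420 mm is 42, -325 mm is -32.5.

Emit:
drive_effector:
  increments:
    - [[35, -4, 6, -2, 0, 0, -0.17], [35, -8, 11.5, -2, 0, 0, -0.34], [35, -11.6, 17, -2, 0, 0, -0.51], [35, -15, 22, -2, 0, 0, -0.68], [35, -18.5, 27, -2, 0, 0, -0.85], [35, -22, 32, -2, 0, 0, -1.02], [35, -25.5, 37, -2, 0, 0, -1.19], [35, -29, 42, -2, 0, 0, -1.36], [35, -32.5, 47, -2, 0, 0, -1.53], [35, -36, 52, -2, 0, 0, -1.7], [35, -39.5, 57, -2, 0, 0, -1.7], [35, -43, 62, -2, 0, 0, -1.7]]
  grip_n: 30

```text
time_s: 1.8
tool_pos: [413.4, 106.8, 259.8]
tool_rot: [-0.001, 0.834, -0.551, 0.0]
force: [1.4, -1.6, 0.0]
width: 34.8
finger_force: 0.0
```

Run:
```python
from h import *
T=target(0.405,0.5); g=np.array([531.5,174.2,115.7])
tcp=g+5*T[:,2]
print(rel(tcp-90*T[:,2],T))
```

```text
[-15.543 -94.255  69.647   0.499  -0.     -0.002]
```

In the tool's units: -94 mm is -9.4, 70 mm is 7.

Emit:
drive_effector:
  increments:
    - [[35, -0.5, -2, 1, 0.16, 0, 0], [35, -1, -5, 3, 0.32, 0, 0], [35, -1.5, -9.4, 5, 0.5, 0, 0], [35, -1.5, -9.4, 7, 0.5, 0, 0], [35, -1.5, -9.4, 7, 0.5, 0, 0], [35, -1.5, -9.4, 7, 0.5, 0, 0]]

```text
time_s: 2.55
tool_pos: [495.0, 155.4, 191.0]
tool_rot: [-0.207, 0.808, -0.535, 0.137]
force: [-0.2, 0.4, 0.9]
width: 34.9
finger_force: 0.0
```

Run:
```python
from h import *
T=target(0.405,0.5); g=np.array([531.5,174.2,115.7])
tcp=g+5*T[:,2]
print(rel(tcp,T)); ds=[camrig.get_image(n) for n in("scene","top")]
a=ds[0]["color"][120:300,330:570,::-1];b=ds[1]["color"][110:290,80:320,::-1]
cv2.imwrite("pics/pre.png",cv2.resize(np.vstack([a,b]),None,fx=1.6,fy=1.6))
```

```text
[-3.057  0.322 90.693 -0.002 -0.002 -0.004]
```

View pics/pre.png

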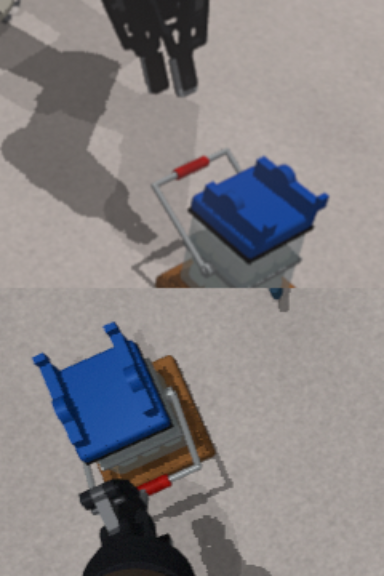

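The picture (scene above, top below) shows the tilted, part-open fingers about 90 mm short of the sleeve, which is at crop (192,167) above and (157,485) below. I'll go in along the tool axis.

Emit:
drive_effector:
  increments:
    - [[35, -0.3, 0, 3, 0, 0, 0], [35, -0.3, 0, 6, 0, 0, 0], [35, -0.3, 0, 8, 0, 0, 0], [35, -0.3, 0, 9.1, 0, 0, 0], [35, -0.3, 0, 9.1, 0, 0, 0], [35, -0.3, 0, 9.1, 0, 0, 0]]

```text
time_s: 3.4
tool_pos: [545.2, 168.7, 134.2]
tool_rot: [-0.2, 0.814, -0.533, 0.112]
force: [-0.2, 0.1, -0.1]
width: 35.0
finger_force: 0.0
```

Run:
```python
from h import *
T=target(0.405,0.5); g=np.array([531.5,174.2,115.7])
print(rel(g+5*T[:,2],T)); ds=[camrig.get_image(n) for n in("scene","top")]
a=ds[0]["color"][150:300,370:570,::-1];b=ds[1]["color"][120:270,80:280,::-1]
cv2.imwrite("pics/at.png",cv2.resize(np.vstack([a,b]),None,fx=2,fy=2))
```

```text
[-9.868 17.409 17.244  0.039  0.034 -0.003]
```

View pics/at.png

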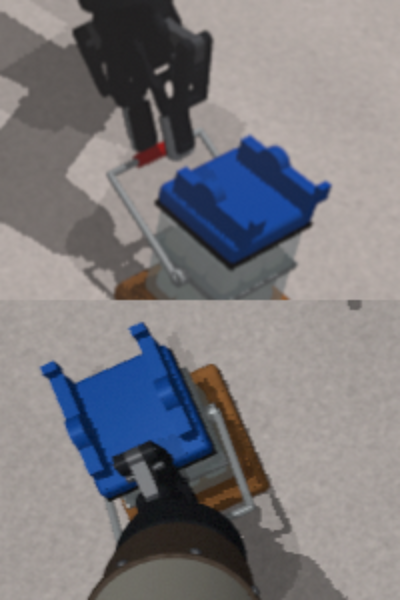

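It stopped short of the commanded pose with no force on the tool. A joint range probably limits the tilt, so I'll check the joints. The picture shows the fingers above the sleeve's lid side, nothing touching.

Run:
```python
from h import *
s=arm.observe(); print(s["joint_positions"],s["tool_pos"],s["force"])
for t in (0,.25,.35,.5):
    T=target(0.405,t); g=np.array([531.5,174.2,115.7]); print(t,rel(g+5*T[:,2],T))
    d=g+5*T[:,2]-185*T[:,2]; print(d, np.hypot(d[0],d[1]))
```

```text
[ 0.596  0.239 -0.721  0.325 -0.161 -0.494] [544.826 168.354 133.897] [0.893 1.039 0.259]
0 [-10.031  19.232  16.715  -0.46    0.033   0.006]
[531.5 174.2 295.7] 559.3191307294968
0.25 [-10.02   18.055  17.125  -0.21    0.034   0.002]
[490.57  156.653 290.104] 514.9748081817528
0.35 [-10.018  17.561  17.204  -0.11    0.034  -0.   ]
[474.772 149.881 284.787] 497.8676266753266
0.5 [-10.018  16.812  17.231   0.04    0.034  -0.003]
[452.185 140.198 273.665] 473.41973908837383
```

Joint 5 is at its limit, so I'll use a smaller tilt of about 0.2 at the grasp. I'm backing off first.

In the tool's units: 30 mm is 3, -40 mm is -4.

Emit:
drive_effector:
  increments:
    - [[35, 0, 2, -2, 0, 0, 0], [35, 0, 3, -4, -0.12, 0, 0], [35, 0, 3, -4, -0.26, 0, 0], [35, 0, 3, -4, -0.26, 0, 0], [35, 0, 3, -4, -0.26, 0, 0]]

```text
time_s: 4.12
tool_pos: [503.0, 148.5, 154.8]
tool_rot: [-0.091, 0.833, -0.544, 0.041]
force: [-0.5, -0.8, 0.1]
width: 34.9
finger_force: 0.0
```

Run:
```python
from h import *
T=target(0.405,0.2); g=np.array([531.5,174.2,115.7])
print(arm.observe()["joint_positions"]); print(rel(g+4*T[:,2]-40*T[:,2],T));print(rel(g+4*T[:,2],T))
```

```text
[ 0.6    0.215 -0.495  0.01  -0.66  -0.194]
[-11.876 -27.965   9.831   0.002   0.032   0.006]
[-10.581 -28.058  49.81    0.002   0.032   0.006]
```

In the tool's units: 50 mm is 5, 30 mm is 3.

Emit:
drive_effector:
  increments:
    - [[35, -1.2, -2.8, 1, 0, 0.032, 0], [35, -1.2, -2.8, 1, 0, 0.032, 0], [35, -1.1, -2.8, 3, 0, 0.032, 0], [35, -1.1, -2.8, 5, 0, 0.032, 0], [35, -1.1, -2.8, 5, 0, 0.032, 0], [35, -1.1, -2.8, 5, 0, 0.032, 0]]

```text
time_s: 4.88
tool_pos: [532.5, 175.1, 112.7]
tool_rot: [-0.083, 0.833, -0.545, 0.055]
force: [0.9, 0.1, 0.2]
width: 35.1
finger_force: 0.0
```

Run:
```python
from h import *
T=target(0.405,0.2); g=np.array([531.5,174.2,115.7])
print(arm.observe()["joint_positions"]);print(rel(g+4*T[:,2],T)); ds=[camrig.get_image(n) for n in("scene","top")]
a=ds[0]["color"][150:300,370:570,::-1];b=ds[1]["color"][120:270,80:280,::-1]
cv2.imwrite("pics/at2.png",cv2.resize(np.vstack([a,b]),None,fx=2,fy=2))
```

```text
[ 0.629  0.325 -0.494  0.082 -0.559 -0.283]
[0.428 0.643 0.771 0.002 0.    0.007]
```

View pics/at2.png

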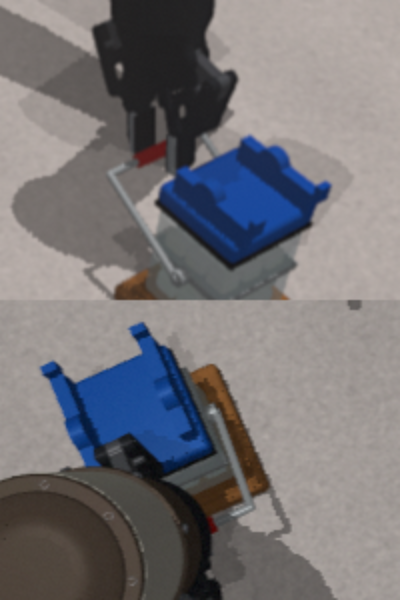

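The scene view shows the red sleeve at crop (152,153) between the two fingers, clear of the lid. Closing now.

Emit:
drive_effector:
  increments:
    - [[0, 0, 0, 0, 0, 0, 0], [0, 0, 0, 0, 0, 0, 0], [0, 0, 0, 0, 0, 0, 0], [0, 0, 0, 0, 0, 0, 0], [0, 0, 0, 0, 0, 0, 0], [0, 0, 0, 0, 0, 0, 0]]
  grip_n: 40

```text
time_s: 5.72
tool_pos: [529.1, 173.3, 111.1]
tool_rot: [-0.079, 0.832, -0.546, 0.052]
force: [-8.8, -0.8, 4.5]
width: 10.2
finger_force: 40.3
```

Run:
```python
from h import *
s=arm.observe(); p=s["tool_pos"];q=s["tool_rot"];R=Rot.from_quat([*q[1:],q[0]]).as_matrix()
yaw=.405;cx=np.array([np.cos(yaw),np.sin(yaw),0])
g=p-4*R[:,2]; print(g,p)
C=np.array([608.2,206.5,70.])
d=g-C; q0=np.arctan2(d[2],-d@cx); r=np.hypot(d[2],d@cx); print("q",q0,"r",r)
# arc with the measured TCP offset in the tool frame
off=R.T@(p-g)
for q,t in[(.6,.22),(.7,.3),(.8,.36),(.9,.38),(1.0,.36),(1.1,.3),(1.2,.25),(1.3,.2),(1.4,.1),(1.5,0),(1.6,0),(1.7,0),(1.8,0),(1.9,0),(1.97,0)]:
    T=target(yaw,t); b=C+95*(-np.cos(q)*cx+np.array([0,0,np.sin(q)])); print(q,t,rel(b+T@off,T,p,R).round(2))
```

```text
[528.401 172.957 115.028] [529.093 173.252 111.099]
q 0.47966776469961997 r 97.5712287440932
0.6 0.22 [ 0.66 -9.75 -6.93  0.03 -0.    0.  ]
0.7 0.3 [  0.7  -17.13 -13.29   0.11  -0.     0.  ]
0.8 0.36 [  0.74 -25.03 -18.94   0.17  -0.     0.  ]
0.9 0.38 [  0.78 -33.3  -23.76   0.19  -0.     0.  ]
1.0 0.36 [  0.82 -41.84 -27.72   0.17  -0.     0.  ]
1.1 0.3 [  0.87 -50.59 -30.78   0.11  -0.     0.  ]
1.2 0.25 [  0.91 -59.63 -32.94   0.06  -0.     0.  ]
1.3 0.2 [  0.95 -68.84 -34.18   0.01  -0.     0.  ]
1.4 0.1 [  1.   -77.93 -34.5   -0.09  -0.     0.  ]
1.5 0 [  1.04 -87.01 -33.9   -0.19  -0.     0.  ]
1.6 0 [  1.08 -96.37 -32.31  -0.19  -0.     0.  ]
1.7 0 [   1.12 -105.53  -29.79   -0.19   -0.      0.  ]
1.8 0 [   1.16 -114.39  -26.38   -0.19   -0.      0.  ]
1.9 0 [   1.2  -122.86  -22.09   -0.19   -0.      0.  ]
1.97 0 [   1.23 -128.52  -18.59   -0.19   -0.      0.  ]
```

Emit:
drive_effector:
  increments:
    - [[0, 0, -0.4, -0.7, 0.03, 0, 0], [0, 0, -0.8, -1, 0.07, 0, 0], [0, 0, -1.2, -1.3, 0.11, 0, 0], [0, 0, -1.2, -1.3, 0.11, 0, 0], [0, 0, -1.2, -1.3, 0.11, 0, 0]]

```text
time_s: 6.35
tool_pos: [535.1, 175.6, 124.2]
tool_rot: [-0.121, 0.827, -0.543, 0.081]
force: [-16.0, 0.4, 4.5]
width: 10.2
finger_force: 40.5
```

Run:
```python
from h import *
s=arm.observe(); p=s["tool_pos"];q=s["tool_rot"];R=Rot.from_quat([*q[1:],q[0]]).as_matrix()
cx=np.array([np.cos(.405),np.sin(.405),0])
g=p-4*R[:,2]; C=np.array([608.2,206.5,70.])-2*np.r_[cx]
d=g-C; print("q",np.arctan2(d[2],-d@cx),"r",np.hypot(d[2],d@cx),"tilt",np.arcsin(R[:,2]@cx),s["joint_positions"],"F tool",R.T@s["force"])
ds=[camrig.get_image(n) for n in("scene","top")]
a=ds[0]["color"][130:280,370:570,::-1];b=ds[1]["color"][120:270,80:280,::-1]
cv2.imwrite("pics/up1.png",cv2.resize(np.vstack([a,b]),None,fx=2,fy=2))
```

```text
q 0.636751133170449 r 97.65405653025448 tilt 0.2932925881627141 [ 0.637  0.282 -0.574  0.162 -0.434 -0.366] F tool [-6.701 12.604 -8.547]
```

View pics/up1.png

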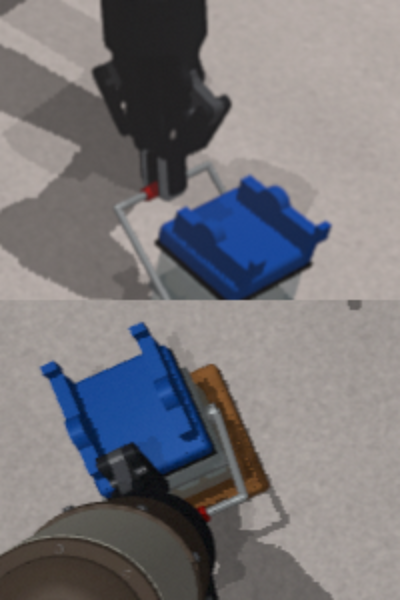

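The bail has risen with the fingers, to q about 0.64, and the sleeve is still clamped at crop (152,190). The force is only a mild radial push, so I'll correct for it and go on.

Create arc.py:
```python
from h import *
import sys
sh=float(sys.argv[1]); yaw=.405
s=arm.observe(); p=s["tool_pos"];q=s["tool_rot"];R=Rot.from_quat([*q[1:],q[0]]).as_matrix()
cx=np.array([np.cos(yaw),np.sin(yaw),0]); C=np.array([608.2,206.5,70.])-sh*cx
g=p-4*R[:,2]; d=g-C; q0=np.arctan2(d[2],-d@cx)
print("q",q0,"r",np.hypot(d[2],d@cx),"side",d@np.array([-cx[1],cx[0],0]),"tilt",np.arcsin(R[:,2]@cx),"j5",s["joint_positions"][4],"F tool",R.T@s["force"],"w",s["width"])
for q,t in[(.7,.33),(.8,.36),(.9,.38),(1.0,.36),(1.1,.3),(1.2,.25),(1.3,.2),(1.4,.1),(1.5,0),(1.6,0),(1.7,0),(1.8,0),(1.9,0),(1.97,0)]:
    if q<q0: continue
    T=target(yaw,t); b=C+95*(-np.cos(q)*cx+np.array([0,0,np.sin(q)])); print(q,rel(b+4*T[:,2],T,p,R).round(2))
```

```bash
python3 arc.py 4.5
```

```text
q 0.65248176821803 r 95.64468302803168 side 0.4151539178049898 tilt 0.29324745751082065 j5 -0.43448603102334665 F tool [-5.522 13.123 -8.025] w 10.260505022077925
0.7 [ 0.43 -4.24 -2.03  0.04 -0.    0.  ]
0.8 [  0.47 -12.57  -6.82   0.07  -0.     0.  ]
0.9 [  0.51 -21.29 -10.76   0.09  -0.     0.  ]
1.0 [  0.55 -30.2  -13.81   0.07  -0.     0.  ]
1.1 [  0.59 -39.21 -15.95   0.01  -0.     0.  ]
1.2 [  0.62 -48.43 -17.16  -0.04  -0.     0.  ]
1.3 [  0.66 -57.72 -17.43  -0.09  -0.     0.  ]
1.4 [  0.7  -66.8  -16.8   -0.19  -0.     0.  ]
1.5 [  0.73 -75.77 -15.27  -0.29  -0.     0.  ]
1.6 [  0.76 -84.91 -12.71  -0.29  -0.     0.  ]
1.7 [  0.79 -93.76  -9.26  -0.29  -0.     0.  ]
1.8 [   0.82 -102.21   -4.94   -0.29   -0.      0.  ]
1.9 [   0.85 -110.2     0.21   -0.29   -0.      0.  ]
1.97 [   0.86 -115.46    4.27   -0.29   -0.      0.  ]
```

In the tool's units: -26 mm is -2.6, -17 mm is -1.7.

Emit:
drive_effector:
  increments:
    - [[0, 0, -0.3, -0.6, 0.05, 0, 0], [0, 0, -0.9, -1, 0.07, 0, 0], [0, 0, -1.7, -1.4, 0.08, 0, 0], [0, 0, -2.6, -1.7, 0.07, 0, 0], [0, 0, -2.6, -1.7, 0.07, 0, 0], [0, 0, -2.6, -1.7, 0.07, 0, 0]]

```text
time_s: 7.2
tool_pos: [557.5, 185.1, 151.3]
tool_rot: [-0.154, 0.822, -0.539, 0.103]
force: [-9.8, -3.3, 6.1]
width: 9.9
finger_force: 41.4
```

```bash
python3 arc.py 4.5
```

```text
q 1.021687095155159 r 99.71176543189631 side 0.2831662612511453 tilt 0.37282220679179706 j5 -0.3927506720571596 F tool [-0.837  7.334 -9.437] w 9.909497452378655
1.1 [ 0.32 -7.9   3.61 -0.07 -0.    0.  ]
1.2 [  0.36 -17.19   3.14  -0.12  -0.     0.  ]
1.3 [  0.41 -26.47   3.6   -0.17  -0.     0.  ]
1.4 [  0.45 -35.47   4.95  -0.27  -0.     0.  ]
1.5 [  0.49 -44.29   7.19  -0.37  -0.     0.  ]
1.6 [  0.53 -53.2   10.47  -0.37  -0.     0.  ]
1.7 [  0.57 -61.74  14.61  -0.37  -0.     0.  ]
1.8 [  0.61 -69.83  19.59  -0.37  -0.     0.  ]
1.9 [  0.65 -77.38  25.36  -0.37  -0.     0.  ]
1.97 [  0.67 -82.3   29.82  -0.37  -0.     0.  ]
```

The radius readout has grown by about 4 mm, which suggests the sleeve is being squeezed towards the tips. I'll loosen to a cage, seat the fingers slightly deeper, and push on with the rear finger.

Emit:
drive_effector:
  increments:
    - [[18, 0, 0, 0.2, 0, 0, 0], [18, 0, -0.2, 0.4, 0, 0, 0], [18, 0, -0.2, 0.4, 0, 0, 0], [18, 0, -0.2, 0.4, 0, 0, 0]]

```text
time_s: 7.7
tool_pos: [561.7, 187.6, 148.0]
tool_rot: [-0.156, 0.822, -0.538, 0.103]
force: [-4.3, -2.4, 1.2]
width: 17.9
finger_force: 2.3
```

```bash
python3 arc.py 4.5;  python3 - <<'E'
from h import *
ds=[camrig.get_image(n) for n in("scene","top")]
a=ds[0]["color"][120:270,370:570,::-1];b=ds[1]["color"][120:270,80:280,::-1]
cv2.imwrite("pics/up2.png",cv2.resize(np.vstack([a,b]),None,fx=2,fy=2))
E
```

```text
q 1.0475756227424515 r 94.32921130724786 side 0.921777225936647 tilt 0.37567582084944906 j5 -0.38238892334976377 F tool [ 0.483  4.104 -2.897] w 17.913397985747316
1.1 [ 0.95 -4.54 -1.28 -0.08  0.    0.01]
1.2 [  1.   -13.82  -1.73  -0.13   0.     0.01]
1.3 [  1.06 -23.11  -1.24  -0.18   0.     0.01]
1.4 [  1.11 -32.1    0.14  -0.28   0.     0.01]
1.5 [  1.17 -40.91   2.41  -0.38  -0.     0.01]
1.6 [  1.22 -49.81   5.71  -0.38  -0.     0.01]
1.7 [  1.27 -58.34   9.88  -0.38  -0.     0.01]
1.8 [  1.33 -66.42  14.88  -0.38  -0.     0.01]
1.9 [  1.37 -73.95  20.66  -0.38  -0.     0.01]
1.97 [  1.41 -78.86  25.15  -0.38  -0.     0.01]
```

View pics/up2.png

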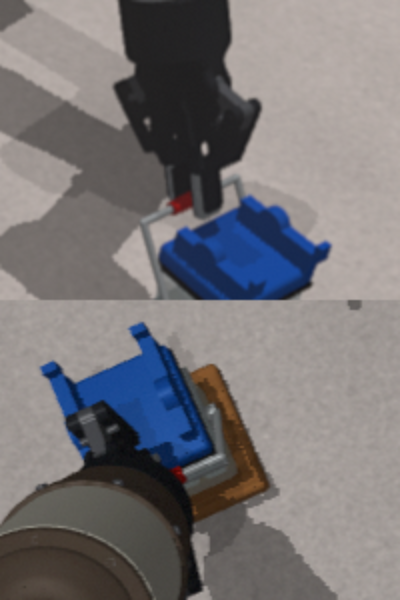

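The bar is caged between the fingers, with the sleeve at scene crop (180,203), and the tips are clear above the lid. Pushing on over the top.

Emit:
drive_effector:
  increments:
    - [[18, 0, -0.6, 0, -0.06, 0, 0], [18, 0, -1.5, -0.1, -0.13, 0, 0], [18, 0, -2.5, 0, -0.18, 0, 0], [18, 0, -3.4, 0.1, -0.28, 0, 0], [18, 0, -4.3, 0.3, -0.38, 0, 0], [18, 0, -4.3, 0.3, -0.38, 0, 0], [18, 0, -4.3, 0.3, -0.38, 0, 0]]

```text
time_s: 8.68
tool_pos: [600.0, 204.9, 161.4]
tool_rot: [0.0, 0.837, -0.548, 0.0]
force: [-1.3, 0.1, -1.0]
width: 17.9
finger_force: 0.5
```

```bash
python3 arc.py 4.5
```

```text
q 1.5323763652048221 r 95.43081168285137 side 1.7727092406210256 tilt 0.00022995906205923848 j5 -1.0338141471392928 F tool [-0.651  1.169  0.963] w 17.93280546209062
1.6 [ 1.81 -6.43  0.4  -0.   -0.    0.01]
1.7 [  1.87 -15.89   1.16  -0.    -0.     0.01]
1.8 [  1.93 -25.24   2.85  -0.    -0.     0.01]
1.9 [  1.99 -34.36   5.47  -0.    -0.     0.01]
1.97 [  2.03 -40.58   7.84  -0.    -0.     0.01]
```

Emit:
drive_effector:
  increments:
    - [[18, 0.2, -0.8, 0, 0, 0, 0], [18, 0.2, -1.7, 0.1, 0, 0, 0], [18, 0.2, -2.6, 0.2, 0, 0, 0], [18, 0.2, -3.5, 0.4, 0, 0, 0], [18, 0.2, -4.3, 0.6, 0, 0, 0], [18, 0.2, -4.6, 0.6, 0, 0, 0], [18, 0.2, -4.6, 0.6, 0, 0, 0], [18, 0.2, -4.6, 0.6, 0, 0, 0]]

```text
time_s: 9.68
tool_pos: [642.7, 221.3, 155.5]
tool_rot: [0.001, 0.837, -0.548, -0.0]
force: [0.2, -0.1, -0.2]
width: 17.8
finger_force: 0.0
```

```bash
python3 arc.py 4.5;  python3 - <<'E'
from h import *
ds=[camrig.get_image(n) for n in("scene","top")]
a=ds[0]["color"][120:270,370:570,::-1];b=ds[1]["color"][120:270,80:280,::-1]
cv2.imwrite("pics/home.png",cv2.resize(np.vstack([a,b]),None,fx=2,fy=2))
E
```

```text
q 2.0094211402638416 r 98.89730848854612 side -0.020065340582030446 tilt -0.0021334949887115958 j5 -1.07838940168886 F tool [ 0.135 -0.185  0.212] w 17.804103276121293
```

View pics/home.png

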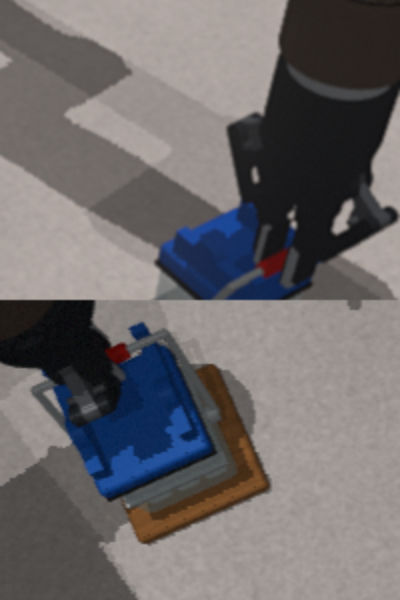

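The bail is over and down on the far side, with the sleeve between the fingers at scene crop (273,262) and no force on the tool. Opening slightly, going straight up, and measuring.

Emit:
drive_effector:
  increments:
    - [[26, 0, 0, 0, 0, 0, 0], [26, 0, 0, 0, 0, 0, 0], [26, 0, 0, -3, 0, 0, 0], [26, 0, 0, -7, 0, 0, 0], [26, 0, 0, -11, 0, 0, 0], [26, 0, 8, -14, 0, 0, 0], [26, 0, 13, -14, 0, 0, 0], [26, 0, 13, -14, 0, 0, 0], [26, 0, 13, -14, 0, 0, 0]]

```text
time_s: 10.9
tool_pos: [523.9, 169.6, 296.7]
tool_rot: [0.0, 0.837, -0.548, 0.0]
force: [1.1, 0.6, -0.6]
width: 26.2
finger_force: 0.0
```

Run:
```python
from h import *
ds=[camrig.get_image(n) for n in("scene","top")]
cx=np.array([np.cos(.405),np.sin(.405),0])
for d in ds: print([(c[1].round(0),c[2]) for c in comps(d,(0,130,80),(7,255,255),True)])
for n in(0,):
    X,r,*_=grip(ds,[(505,238),(139,150)]); e=X-[604,205,70]; print("blue",X,r,"q",np.arctan2(e[2],-e@cx))
    X,r,*_=grip(ds,[(236,224),(413,288)]); print("green",X,r)
a=ds[0]["color"][120:270,370:570,::-1];b=ds[1]["color"][120:270,80:280,::-1]
cv2.imwrite("pics/end.png",cv2.resize(np.vstack([a,b]),None,fx=2,fy=2))
```

```text
[(array([236., 224.]), np.int32(106)), (array([511., 249.]), np.int32(169))]
[(array([129., 150.]), np.int32(245)), (array([413., 287.]), np.int32(216))]
blue [642.171 221.452 157.108] [1.12, 1.12] q 2.0160146868156517
green [ 450.622 -158.433   97.176] [1.38, 1.38]
```

View pics/end.png

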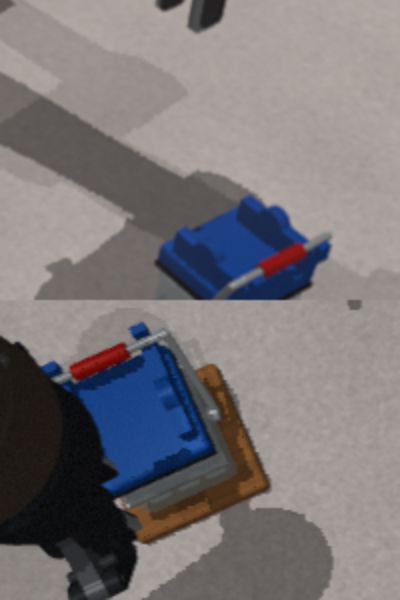

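The bar lies home at the far end of the lid, 157 mm high. The green grip hasn't moved and the gripper is clear. Handing in.

```bash
python3 -c "
from rig import arm, camrig
print(arm.hand_in())"
```

```text
the job is handed in; nothing more can be done
None
```

The blue canister's bail is clamped home (grip measured 157 mm high on the far side, matching the stop), the green grip measured within 0.1 mm of where it started, the gripper is clear, and the job was handed in at about 11 s; no verdict was returned.

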